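# Set a mounting plate overhanging the stock shelf

## Task

On the low steel riser lies a notched brown mounting plate. Slide it along the riser with the fingertips, without lifting or tipping it, until its front end sticks out 40 mm past the riser's lip - the two side notches level with the lip - and it lies square to the lip, so that its two screw holes can be reached from below. Leave the plain square plate and the other stock where they are, and let go of everything at the end.

Things in the scene. Friction and masses are not known exactly. Their poses are not given: they have to be found in the camera images.
- riser: Fixed light-grey steel stock riser: smooth flat deck 300 mm deep (x), 560 mm wide (y), top 60 mm above the bench, no raised edges. Its lip is the long straight edge away from the robot. Origin: on the bench under the middle of the lip; x points level outward past the lip (deck at x -300 to 0 mm), y along the lip, z up. Place and yaw vary.
- lip (a point): Middle of the riser's lip, on the top edge, 60 mm above the bench; same axes as riser.
- plate: Loose dark-brown notched plate, 140 mm long (x), 100 wide (y), 8 thick, 0.12 to 0.24 kg, flat on the left or right half of the riser. Origin: centre of underside; x points to the front end, towards the lip. A notch 10 mm long, 10 deep in each long side, centred 40 mm from the front end; two 9 mm holes 15 mm from that end. Starts up to 14 degrees off square, front end 25 to 95 mm short of the lip.
- plate_front (a point): Middle of the plate's front end, at its underside; same axes as plate.
- plate_back (a point): Middle of the plate's back end (the straight 100 mm end on the robot's side), at its underside; same axes as plate.
- cover: Bystander: plain square cover plate, same brown, 100 x 100 x 8 mm, four corner holes and no notches, lying in the other half of the riser. Origin: centre of its underside.
- breaker: Bystander: white two-pole circuit breaker, 80 mm long (x), 36 mm wide (y), 68 mm high, standing on the riser near its end on the riser's -y side. Origin: centre of its underside.
- carton: Bystander: small off-white carton, 60 x 45 x 50 mm high, on the riser near its end on the +y side. Origin: centre of its underside.
- gland: Bystander: round brass cable gland, 32 mm across, 38 mm high, standing on the riser near the +y end, closer to the lip than the carton. Origin: centre of its underside.
Not all that is in view belongs to the job. What is shaped like the plate but orange or purple is not meant.

How it is judged:
By the outcome, as a careful person would: the job done as asked, in the order asked, and still so for the second after the job is handed in, with the robot touching nothing.
It also fails if it takes over 42 s, if anything falls off the work surface, if the arm or the gripper's body presses on something with over 40 N, if the wrist force passes 120 N, or if a joint passes its speed limit or range.

## Robot

A 6-joint arm with a two-finger parallel gripper is mounted at the origin on the work surface. World frame = base frame: x ahead of the robot, y to its left, z up, the work surface at z = 0. Lengths are in m, angles in rad, forces in N, time in s.
With the tool pointing down it reaches from about 0.375 to 0.9 m from the base axis. Payload 3.1 kg.
Tool frame: the origin (TCP) lies between the finger pads; the fingertips stand 8 mm ahead of it and the grasp point (between the pads) lies 11 mm behind it; z points along the fingers, y is the line along which they close (so a half turn about z gives the same grasp; the last joint's range is limited). The gripper opens to 85 mm and grips with 20 to 120 N. Pads are 22 mm wide; open, the fingers measure 114 mm over their backs; the gripper's body (76 mm by 85 mm) begins 54 mm behind the grasp point. The pads swing forward as they close: fully open they stand 13 mm farther back than shut.
Start: joints at [0.939, 0.527, 1.433, -0, 1.181, -0.178], TCP at [0.274, 0.562, 0.205] pointing down, gripper open.
Joint ranges: [-3.08, 3.08], [-0.75, 2.2], [0.22, 2.44], [-1.43, 4.57], [0, 2.65], [-2.85, 2.85]. Speed limits (rad/s): [2.79, 2.79, 3.14, 3.14, 3.14, 3.14].

## Interface

Orientations are given as a unit quaternion [x, y, z, w].
In Python, from station import readout, cams, sign_off gives the robot as it stands.
- The arm moves only by the tool send_rows, never from a script. Its argument "commands" is text: rows parted by semicolons, each of 5 numbers parted by spaces: the finger opening in mm, from 0 to 85.4, then the shift along the tool's x, y, z each as a share of 0.02 m, from -1 to 1, then the turn about the tool's z as a share of 4 degrees, from -1 to 1. In form: grip dx dy dz spin; .... A call has 1 to 20 rows; each row shifts and turns the commanded pose from where the row before left it, along the tool's axes as they then stand; what a row does not reach is not made up. A row lasts 1/12 s, in which the tool goes at most 41.7 mm and 7.16 degrees, less where a joint would pass 70% of its speed; a pose out of reach is approached as far as the arm can. A call with a number of a shift or a turn outside -1 to 1 is refused whole. A call with a gripper value outside its range is refused whole. The fingers move at their own pace and stop on an object; "grip_force" is the grip in N (left out, the last holds). Time passes only in rows, so rows that do not move let the fingers close. It gives the time, the measured TCP pose, the force, the opening and the grip force at its end, in the units of the state.
- readout.sense(): the state, without advancing time (a new reading comes with each control period).
- cams.snapshot(name): name is "side" or "top" or "wrist"; returns a dict with "pixels" (420x560x3 uint8, red, green, blue), "intrinsics" (3x3 intrinsics, pixels), "eye" and "rotation" of the camera in the world. Camera axes: x right, y down, z forward; pixel columns grow to the right and rows downward; lengths in m; the calibration is good to about 2 mm. The wrist camera is an equidistant fisheye: a pixel r from the principal point sees the ray r / f radians off the axis. A picture is of the moment at which its call begins. There is no depth.
- sign_off(): hands the job in; it is judged then, once.
The state is a dict: "t": time; "q": joint angles; "qd": joint speeds; "tau": joint torques, N m; "tcp_pos": TCP position; "tool_rot": TCP orientation; "force": force on the tool from outside, world axes, zero at the start; "ft_torque": the same for the moment, N m; "finger_gap": opening from 0.0 (shut) to 1.0 (fully open); "gripper_force": force on a finger pad.
Only numpy, scipy, OpenCV 4.12 (cv2) and the standard library are available. Lean on these libraries where they do the work, as an engineer would, in place of code of your own. Each camera call takes 0.05 s, during which the arm holds its last target. There are 200 camera calls.

## Working session

There is one attempt and no reset: what is moved stays moved. The work goes in short steps, Python scripts to look and compute and a tool call to move; the robot and the scene stay as the last step left them, time stands still between calls to the robot, and variables do not carry over. Pictures are saved under pics/ and viewed, at most 11 in all, crops included, and the job is handed in when it is done.

Besides the shell and the picture viewer there is one more tool, called after ">>>" as name(argument=value, ...), one argument or row to a line, values as JSON. send_rows: Moves the arm, as the interface text tells. Its arguments: {"type":"object","properties":{"commands":{"type":"string"},"grip_force":{"type":"number"}},"required":["commands"]}

```bash
mkdir -p pics; ls; python3 - <<'E'
from station import readout,cams
import cv2,pickle
s=readout.sense();print(s)
d={n:cams.snapshot(n) for n in("top","side")}
pickle.dump(d,open('d0.pkl','wb'))
for n in d:
  cv2.imwrite(f'pics/{n}0.png',d[n]["pixels"][:,:,::-1]);print(n,d[n]["intrinsics"],d[n]["eye"],d[n]["rotation"])
E
```

```text
pics
{'t': 0.0, 'q': array([ 9.38495834e-01,  5.28453952e-01,  1.43393115e+00,  2.81299500e-05,
        1.18138280e+00, -1.78482104e-01]), 'qd': array([-0.00273834,  0.00122382, -0.00070274,  0.00010877, -0.00169334,
       -0.00064778]), 'tau': array([-6.56190264e-05, -4.42353594e+01, -1.78026545e+01, -2.10003755e-04,
        8.42353329e-03,  4.56941919e-06]), 'tcp_pos': array([0.27348643, 0.56111773, 0.20353201]), 'tool_rot': array([ 2.24972109e-01,  9.74364597e-01, -9.94339894e-04, -4.40887000e-04]), 'force': array([-2.89656065e-04,  2.52021593e-01, -1.06696073e+00]), 'ft_torque': array([-0.04092862,  0.0124913 , -0.00499696]), 'gripper_force': 0.0, 'finger_gap': 1.000719873451703}
top [[408.68749524   0.         285.58150888]
 [  0.         408.68749524 205.80464836]
 [  0.           0.           1.        ]] [ 0.38661864 -0.07904877  1.07890842] [ 0.70822812 -0.70533869  0.02058793 -0.02205457]
side [[400.71287909   0.         278.53595508]
 [  0.         400.71287909 211.88330561]
 [  0.           0.           1.        ]] [ 0.02703004 -0.70603792  0.77221788] [ 0.87865972 -0.25816138  0.11596454 -0.3845283 ]
```

View pics/top0.png

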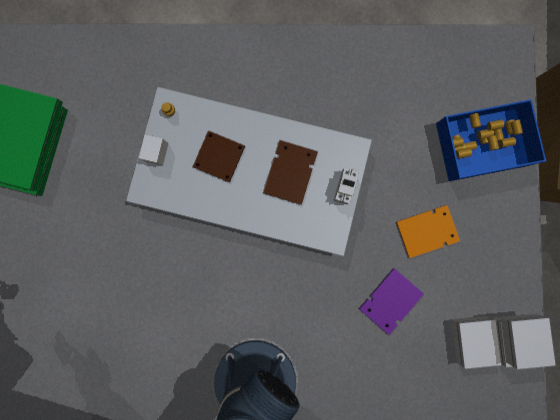

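View pics/side0.png

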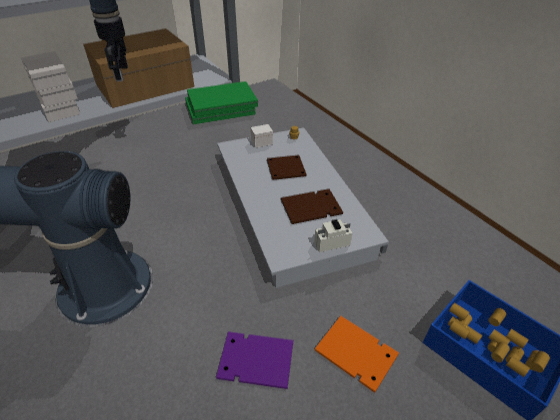

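The top view shows two brown plates. The one at (290,172) has side notches near (276,156) and (315,166) and two holes at its lip end. The one at (219,157) is square with four holes and no notches, so it is the cover. The orange (428,232) and purple (391,300) plates are decoys. The notched brown plate at (290,172) is the one meant. The lip runs from (157,88) to (371,139).

```bash
cat > h.py <<'E'
import numpy as np,cv2
from scipy.spatial.transform import Rotation as R
def cast(d,px,z):
    px=np.atleast_2d(px).astype(float);K=d["intrinsics"]
    r=np.c_[(px-[K[0,2],K[1,2]])/[K[0,0],K[1,1]],np.ones(len(px))]
    q=np.array(d["rotation"]);M=R.from_quat(q).as_matrix() if q.size==4 else q
    w=r@M.T;e=np.array(d["eye"]);return (e+w*((z-e[2])/w[:,2])[:,None])[:,:2]
def order(b): return b
def lip(d):
    im=d["pixels"];g=im.astype(int).min(2)
    m=((g>125)*255).astype(np.uint8);m=cv2.morphologyEx(m,cv2.MORPH_CLOSE,np.ones((5,5)))
    c=max(cv2.findContours(m,0,1)[0],key=lambda c:cv2.contourArea(c) if cv2.contourArea(c)<60000 else 0)
    h=cv2.convexHull(c)
    return cv2.approxPolyDP(h,6,True)[:,0]
def brown(d):
    h=cv2.cvtColor(d["pixels"],cv2.COLOR_RGB2HSV)
    m=cv2.inRange(h,(0,90,25),(14,255,140))
    m=cv2.morphologyEx(m,cv2.MORPH_CLOSE,np.ones((3,3)))
    return [c[:,0] for c in cv2.findContours(m,0,1)[0] if cv2.contourArea(c)>500]
E
python3 - <<'E'
from h import *
import pickle
d=pickle.load(open('d0.pkl','rb'))['top']
q=lip(d);print(q.tolist(),cast(d,q,.06).round(4).tolist())
for c in brown(d):
    w=cast(d,c,.068).astype(np.float32);r=cv2.minAreaRect(w);print(c.mean(0),r,cv2.boxPoints(r).round(4).tolist())
cv2.imwrite('pics/crop.png',cv2.resize(d["pixels"][80:260,120:380,::-1],None,fx=3,fy=3,interpolation=2))
E
```

```text
[[157, 88], [370, 139], [343, 255], [127, 200]] [[0.747, 0.2515], [0.6178, -0.289], [0.3265, -0.2197], [0.4611, 0.32]]
[290.22282609 171.5923913 ] ((0.5321849584579468, -0.08781469613313675), (0.0986255332827568, 0.1379857212305069), 73.22401428222656) [[0.45190000534057617, -0.11509999632835388], [0.5839999914169312, -0.15489999949932098], [0.612500011920929, -0.060499999672174454], [0.4803999960422516, -0.02070000022649765]]
[218.66666667 156.26241135] ((0.5712754726409912, 0.09104487299919128), (0.09987615048885345, 0.09786801785230637), 67.57311248779297) [[0.5070000290870667, 0.06360000371932983], [0.5975000262260437, 0.026200000196695328], [0.6355999708175659, 0.1185000017285347], [0.5450999736785889, 0.1559000015258789]]
[548.66269841  96.21428571] ((0.7289209365844727, -0.7359482645988464), (0.055157795548439026, 0.16333326697349548), 87.93112182617188) [[0.6463000178337097, -0.7605999708175659], [0.809499979019165, -0.7664999961853027], [0.8115000128746033, -0.7113000154495239], [0.6482999920845032, -0.7053999900817871]]
```

View pics/crop.png

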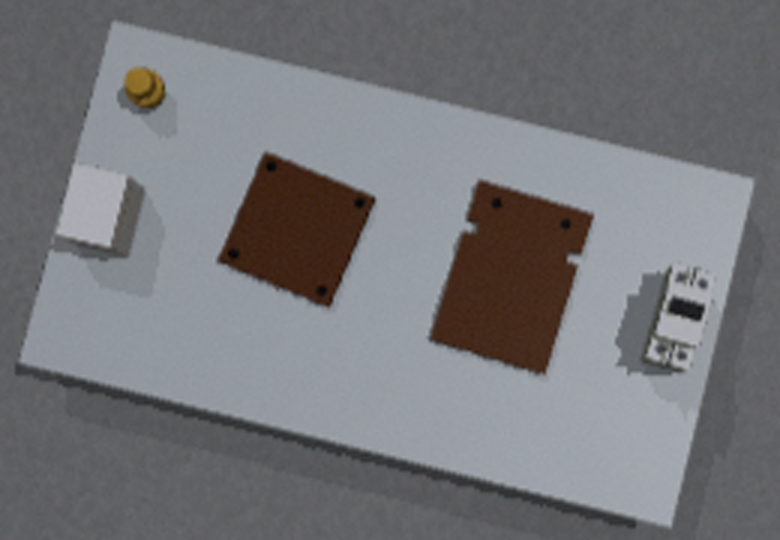

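>>> send_rows(
  commands="50 0 0 0 -0.78;50 0 0 0 -0.78;50 0 0 0 -0.78;50 0 0 0 -0.78;50 -0.5 -1 0 0;50 -0.5 -1 0 0;50 -0.5 -1 0 0;50 -0.5 -1 0 0;50 -0.5 -1 0 0;50 -0.5 -1 0 0;50 -0.5 -1 0 0;50 -0.5 -1 0 0;50 -0.5 -1 0 0;50 -0.5 -1 0 0;50 -0.5 -1 0 0;50 -0.5 -1 0 0;50 -0.5 -1 0 0;50 -0.5 -1 0 0;50 -0.5 -1 0 0;50 -0.5 -1 0 0",
  grip_force=30,
)

```text
t: 1.77
tcp_pos: [0.3545, 0.2121, 0.2044]
tool_rot: [0.118, 0.993, -0.0, -0.0]
force: [1.1, 0.0, -0.4]
finger_gap: 0.58
gripper_force: 0.0
```

>>> send_rows(
  commands="50 -1 -1 0.4 0;50 -1 -1 0.4 0;50 -1 -1 0.4 0;50 -1 -1 0.4 0;50 -0.8 -1 0.4 0;50 -0.5 -1 0.4 0;50 -0.5 -1 0.4 0;50 -0.5 -1 0.4 0;50 -0.3 -1 0.4 0;50 -0.2 -1 0.4 0;50 0 -1 0.4 0;50 0 -1 0.4 0;50 0 -0.56 0 0;50 0 0 0 0;50 0 0 0 0",
)

```text
t: 3.02
tcp_pos: [0.4281, -0.0631, 0.1084]
tool_rot: [0.119, 0.993, 0.0, -0.0]
force: [0.7, 0.2, 0.5]
finger_gap: 0.586
gripper_force: 0.0
```

```bash
cat > st.py <<'E'
from h import *
from station import readout
s=readout.sense();M=R.from_quat(s["tool_rot"]).as_matrix()
L=np.array([.6178,-.289]);n=np.array([.9726,-.2325]);l=np.array([.2325,.9726])
p=s["tcp_pos"];print("t",s["t"],"tcp",p.round(4),"n,l from lip pt",((p[:2]-L)@n).round(4),((p[:2]-L)@l).round(4),"yaw tool y",np.degrees(np.arctan2(M[1,1],M[0,1])).round(2),"tool x",M[:,0].round(3),"F",s["force"].round(1),"gap",s["finger_gap"])
E
python3 st.py
```

```text
t 3.0167 tcp [ 0.4281 -0.0631  0.1084] n,l from lip pt -0.2371 0.1756 yaw tool y 76.37 tool x [-0.972  0.236  0.001] F [0.7 0.2 0.5] gap 0.5857234797670344
```

>>> send_rows(
  commands="50 0 0 0.6 0;50 0 0 0.6 0;50 0 0 0.4 0;50 0 0 0.2 0;50 0 0 0 0;50 0 0 0 0",
)

```text
t: 3.52
tcp_pos: [0.4283, -0.0624, 0.0726]
tool_rot: [0.117, 0.993, 0.0, -0.0]
force: [-0.4, -0.0, -0.2]
finger_gap: 0.585
gripper_force: 0.0
```

```bash
python3 st.py; python3 - <<'E'
from station import cams
import cv2
d=cams.snapshot("side")["pixels"][:,:,::-1]
cv2.imwrite('pics/s1.png',cv2.resize(d[130:270,180:390],None,fx=3.8,fy=3.8,interpolation=2))
E
```

```text
t 3.5167 tcp [ 0.4283 -0.0624  0.0726] n,l from lip pt -0.237 0.1763 yaw tool y 76.52 tool x [-0.972  0.233  0.   ] F [-0.4 -0.  -0.2] gap 0.5853329814774856
```

View pics/s1.png

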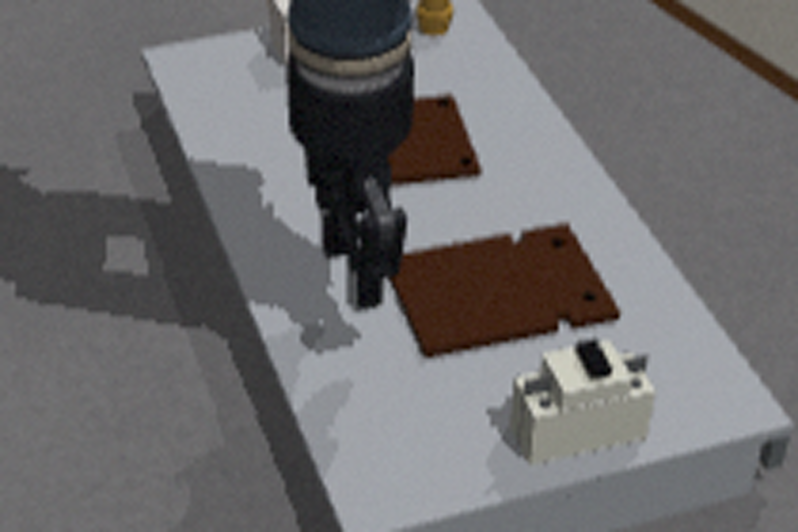

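The crop shows the fingers behind the plate's back end, with the fingertip at crop (368,305), just above the deck with a gap to its shadow. Next I creep down to touch the deck.

>>> send_rows(
  commands="50 0 0 0.1 0;50 0 0 0.1 0;50 0 0 0 0",
)

```text
t: 3.82
tcp_pos: [0.4282, -0.0628, 0.0685]
tool_rot: [0.118, 0.993, -0.0, 0.0]
force: [-0.3, 0.2, -0.4]
finger_gap: 0.588
gripper_force: 0.0
```

>>> send_rows(
  commands="50 0 0 0.1 0;50 0 0 0 0",
)

```text
t: 3.98
tcp_pos: [0.4281, -0.0628, 0.0664]
tool_rot: [0.118, 0.993, 0.0, -0.0]
force: [-0.7, -0.7, 0.7]
finger_gap: 0.585
gripper_force: 0.0
```

>>> send_rows(
  commands="50 0 0 0.1 0;50 0 0 0 0",
)

```text
t: 4.15
tcp_pos: [0.4281, -0.0628, 0.0643]
tool_rot: [0.118, 0.993, 0.0, -0.0]
force: [-0.1, -0.4, 0.3]
finger_gap: 0.585
gripper_force: 0.0
```

>>> send_rows(
  commands="50 -0.5 0 0 0;50 -0.4 0 0 0;50 -0.2 0 0 0;50 -0.2 0 0 0;50 -0.2 0 0 0;50 -0.2 0 0 0;50 -0.2 0 0 0;50 -0.2 0 0 0;50 -0.2 0 0 0;50 -0.2 0 0 0;50 -0.2 0 0 0;50 -0.2 0 0 0;50 -0.2 0 0 0;50 -0.2 0 0 0;50 -0.2 0 0 0;50 -0.2 0 0 0;50 -0.2 0 0 0;50 -0.2 0 0 0;50 -0.1 0 0 0;50 0 0 0 0",
)

```text
t: 5.82
tcp_pos: [0.5106, -0.0827, 0.0646]
tool_rot: [0.118, 0.993, -0.0, 0.0]
force: [-0.5, -0.6, -0.0]
finger_gap: 0.589
gripper_force: 0.0
```

```bash
python3 st.py; cat > look.py <<'E'
import sys;from h import *
from station import cams
for nm in("top","side"):
  d=cams.snapshot(nm);k=sys.argv[1]
  a=d["pixels"][:,:,::-1]
  a=a[80:260,120:380] if nm=="top" else a[120:270,200:410]
  cv2.imwrite(f'pics/{nm}{k}.png',cv2.resize(a,None,fx=3,fy=3,interpolation=2))
  for c in brown(d):
    w=cast(d,c,.068).astype(np.float32);r=cv2.minAreaRect(w);print(nm,c.mean(0).round(),r)
E
python3 look.py a
```

```text
t 5.8167 tcp [ 0.5106 -0.0827  0.0646] n,l from lip pt -0.1522 0.1757 yaw tool y 76.48 tool x [-0.972  0.234 -0.001] F [-0.5 -0.6 -0. ] gap 0.5886038505901001
top [219. 156.] ((0.571326494216919, 0.09119987487792969), (0.09954948723316193, 0.0978674367070198), 67.54798126220703)
side [310. 206.] ((0.531518280506134, -0.090367890894413), (0.10195432603359222, 0.13961805403232574), 73.21521759033203)
side [446. 192.] ((0.8776992559432983, -0.153934508562088), (0.831122875213623, 0.019413772970438004), 89.94486236572266)
```

View pics/topa.png

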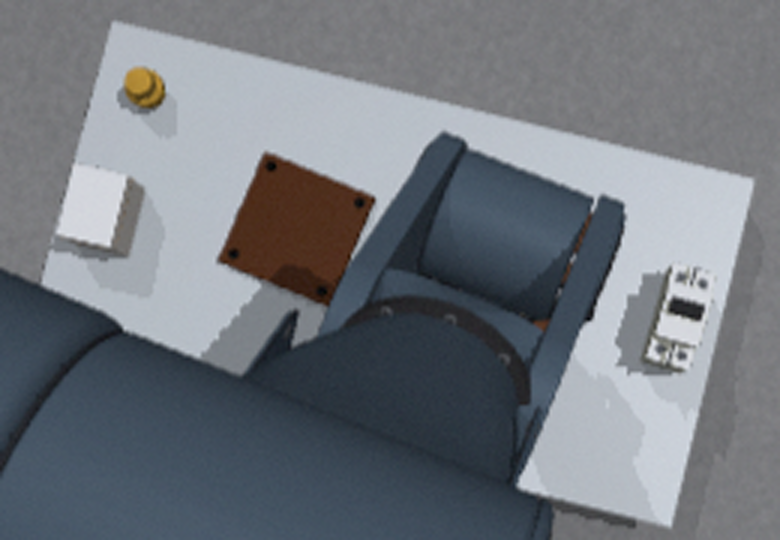

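Top view: the arm hides the plate, and the cover is unmoved at crop (297,228). The side measurement suggests the plate has not moved, so I check the side picture.

View pics/sidea.png

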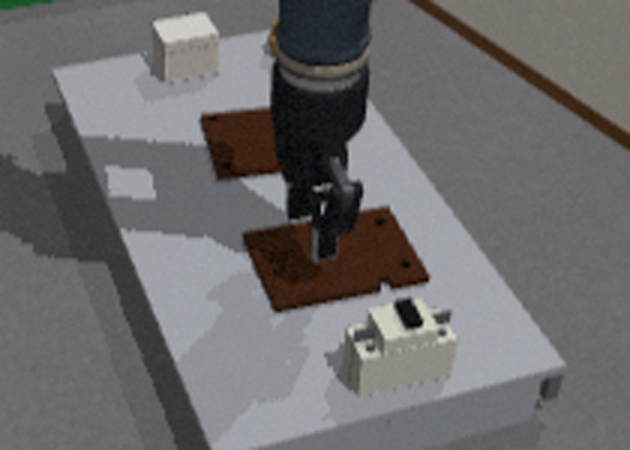

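The fingertips (crop 322,255) ride above the plate and it hasn't moved, so the tips sit higher than I reckoned. I back off and feel down to the deck.

>>> send_rows(
  commands="50 0 0 -0.4 0;50 1 0 0 0;50 1 0 0 0;50 1 0 0 0;50 1 0 0 0;50 0.2 0 0 0;50 0 0 0.4 0;50 0 0 0.1 0;50 0 0 0.1 0;50 0 0 0 0;50 0 0 0 0",
)

```text
t: 6.83
tcp_pos: [0.4292, -0.0632, 0.0602]
tool_rot: [0.118, 0.993, -0.0, 0.0]
force: [0.1, 0.4, 0.4]
finger_gap: 0.583
gripper_force: 0.0
```

>>> send_rows(
  commands="50 0 0 0.1 0;50 0 0 0 0",
)

```text
t: 7.0
tcp_pos: [0.4285, -0.0629, 0.0583]
tool_rot: [0.118, 0.993, -0.0, 0.0]
force: [-0.3, -0.9, -1.0]
finger_gap: 0.583
gripper_force: 0.0
```

>>> send_rows(
  commands="50 0 0 0.05 0;50 0 0 0 0",
)

```text
t: 7.17
tcp_pos: [0.4282, -0.0628, 0.0574]
tool_rot: [0.118, 0.993, 0.0, -0.0]
force: [0.3, 0.4, 0.1]
finger_gap: 0.586
gripper_force: 0.0
```

>>> send_rows(
  commands="50 0 0 0.05 0;50 0 0 0 0",
)

```text
t: 7.33
tcp_pos: [0.4281, -0.0628, 0.0564]
tool_rot: [0.118, 0.993, 0.0, -0.0]
force: [-0.8, -0.8, 0.1]
finger_gap: 0.587
gripper_force: 0.0
```

>>> send_rows(
  commands="50 0 0 0.05 0;50 0 0 0 0",
)

```text
t: 7.5
tcp_pos: [0.4281, -0.0628, 0.0554]
tool_rot: [0.118, 0.993, 0.0, -0.0]
force: [-0.5, -0.6, 0.4]
finger_gap: 0.584
gripper_force: 0.0
```

>>> send_rows(
  commands="50 0 0 0.05 0;50 0 0 0 0",
)

```text
t: 7.67
tcp_pos: [0.4281, -0.0628, 0.0544]
tool_rot: [0.118, 0.993, 0.0, -0.0]
force: [-0.1, 0.4, -0.6]
finger_gap: 0.588
gripper_force: 0.0
```

>>> send_rows(
  commands="50 0 0 0.05 0;50 0 0 0 0",
)

```text
t: 7.83
tcp_pos: [0.4281, -0.0628, 0.0534]
tool_rot: [0.118, 0.993, 0.0, -0.0]
force: [1.2, -0.3, 0.2]
finger_gap: 0.585
gripper_force: 0.0
```

>>> send_rows(
  commands="50 0 0 0.05 0;50 0 0 0 0",
)

```text
t: 8.0
tcp_pos: [0.4281, -0.0628, 0.0524]
tool_rot: [0.118, 0.993, 0.0, -0.0]
force: [-0.1, 0.1, 0.2]
finger_gap: 0.585
gripper_force: 0.0
```

```bash
python3 - <<'E'
from station import cams
import cv2
d=cams.snapshot("side")["pixels"][:,:,::-1]
cv2.imwrite('pics/s2.png',cv2.resize(d[160:250,230:350],None,fx=6,fy=6,interpolation=2))
E
```

```text
(no output)
```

View pics/s2.png

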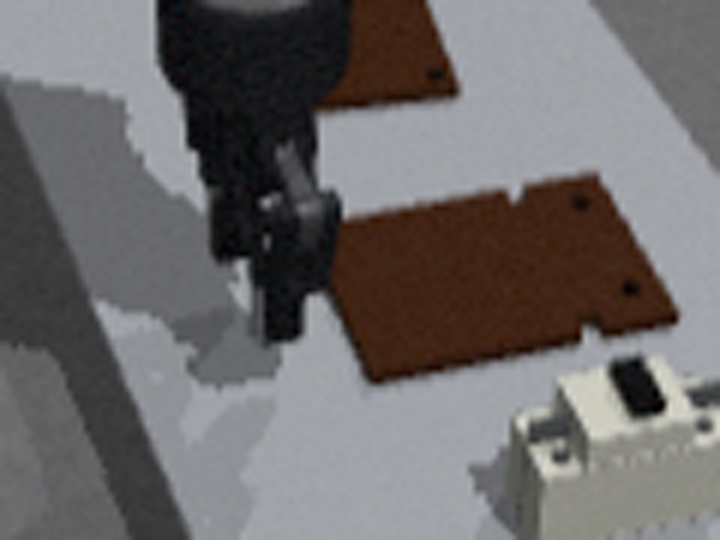

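```bash
python3 - <<'E'
from h import *
import pickle
d=pickle.load(open('d0.pkl','rb'))['side'];K=d["intrinsics"];M=R.from_quat(d["rotation"]).as_matrix()
T=np.array([.4281,-.0628]);n=np.array([.9726,-.2325]);l=np.array([.2325,.9726])
for z in(.055,.06,.065,.07):
  o=[]
  for a,b in((-.011,-.025),(.011,-.025),(-.011,-.038),(.011,-.038)):
    p=M.T@(np.r_[T+n*a+l*b,z]-d["eye"]);u=K@p/p[2];o.append((6*(u[:2]-[230,160])).round().tolist())
  print(z,o)
E
```

```text
0.055 [[249.0, 388.0], [297.0, 376.0], [258.0, 408.0], [307.0, 396.0]]
0.06 [[248.0, 379.0], [297.0, 368.0], [258.0, 400.0], [308.0, 388.0]]
0.065 [[248.0, 371.0], [297.0, 359.0], [258.0, 391.0], [308.0, 379.0]]
0.07 [[248.0, 362.0], [297.0, 351.0], [258.0, 383.0], [308.0, 371.0]]
```

>>> send_rows(
  commands="50 0 0 0.1 0;50 0 0 0.1 0;50 0 0 0 0",
)

```text
t: 8.3
tcp_pos: [0.428, -0.0628, 0.0482]
tool_rot: [0.118, 0.993, 0.0, -0.0]
force: [-0.2, -0.0, 0.3]
finger_gap: 0.582
gripper_force: 0.0
```

>>> send_rows(
  commands="50 0 0 0.1 0;50 0 0 0 0",
)

```text
t: 8.47
tcp_pos: [0.4281, -0.0628, 0.0462]
tool_rot: [0.118, 0.993, 0.0, -0.0]
force: [0.0, -0.6, 0.4]
finger_gap: 0.587
gripper_force: 0.0
```

>>> send_rows(
  commands="50 0 0 0.1 0;50 0 0 0 0",
)

```text
t: 8.63
tcp_pos: [0.4281, -0.0628, 0.0443]
tool_rot: [0.118, 0.993, 0.0, -0.0]
force: [-0.3, 0.2, -0.5]
finger_gap: 0.587
gripper_force: 0.0
```

>>> send_rows(
  commands="50 0 0 0.1 0;50 0 0 0.1 0;50 0 0 0 0",
)

```text
t: 8.88
tcp_pos: [0.428, -0.0627, 0.0402]
tool_rot: [0.118, 0.993, 0.0, -0.0]
force: [1.1, 0.2, -1.1]
finger_gap: 0.586
gripper_force: 0.0
```

```bash
python3 - <<'E'
from station import cams
import cv2,numpy as np
d=cams.snapshot("side")["pixels"]
for c in range(268,288,2):
  v=d[195:245,c].max(1);w=np.where(v<55)[0];print(c,195+w.max() if len(w) else None,end='; ')
print()
cv2.imwrite('pics/s3.png',cv2.resize(d[160:250,230:350,::-1],None,fx=6,fy=6,interpolation=2))
E
```

```text
268 206; 270 206; 272 211; 274 220; 276 220; 278 219; 280 212; 282 211; 284 211; 286 211;
```

View pics/s3.png

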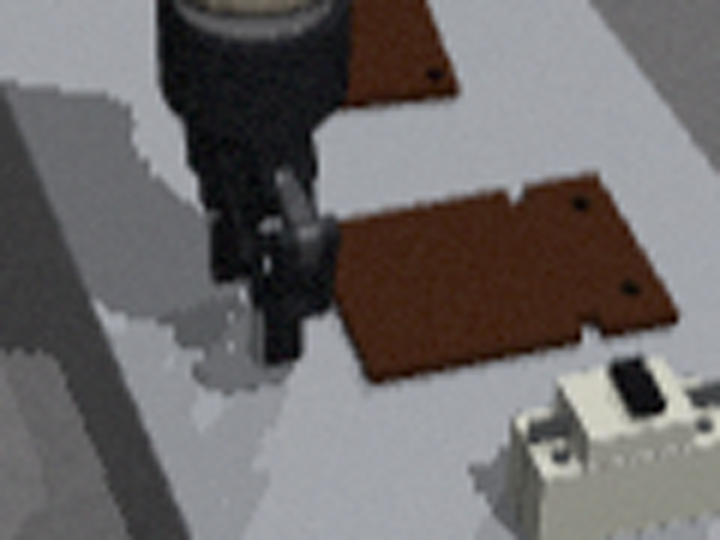

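The tip (crop 282,360) is closing on its shadow (265,382) but is still about 10 mm above the deck. I continue down.

>>> send_rows(
  commands="50 0 0 0.1 0;50 0 0 0.1 0;50 0 0 0 0",
)

```text
t: 9.18
tcp_pos: [0.428, -0.0628, 0.0362]
tool_rot: [0.118, 0.993, 0.0, -0.0]
force: [0.2, -0.3, -0.1]
finger_gap: 0.585
gripper_force: 0.0
```

>>> send_rows(
  commands="50 0 0 0.1 0;50 0 0 0 0",
)

```text
t: 9.35
tcp_pos: [0.4281, -0.0628, 0.0342]
tool_rot: [0.118, 0.993, 0.0, -0.0]
force: [1.0, -0.5, -0.2]
finger_gap: 0.586
gripper_force: 0.0
```

>>> send_rows(
  commands="50 0 0 0.05 0;50 0 0 0 0",
)

```text
t: 9.52
tcp_pos: [0.4281, -0.0628, 0.0334]
tool_rot: [0.118, 0.993, 0.0, -0.0]
force: [-0.6, -0.2, -0.0]
finger_gap: 0.586
gripper_force: 0.0
```

>>> send_rows(
  commands="50 0 0 0.05 0;50 0 0 0 0",
)

```text
t: 9.68
tcp_pos: [0.4282, -0.0628, 0.0324]
tool_rot: [0.118, 0.993, 0.0, -0.0]
force: [-0.0, 0.1, -0.5]
finger_gap: 0.584
gripper_force: 0.0
```

>>> send_rows(
  commands="50 0 0 0.05 0;50 0 0 0 0",
)

```text
t: 9.85
tcp_pos: [0.4282, -0.0628, 0.0314]
tool_rot: [0.118, 0.993, 0.0, -0.0]
force: [0.0, 0.1, 0.3]
finger_gap: 0.585
gripper_force: 0.0
```

>>> send_rows(
  commands="50 0 0 0.05 0;50 0 0 0 0",
)

```text
t: 10.02
tcp_pos: [0.4282, -0.0628, 0.0304]
tool_rot: [0.118, 0.993, 0.0, -0.0]
force: [0.1, -0.2, 0.1]
finger_gap: 0.584
gripper_force: 0.0
```

>>> send_rows(
  commands="50 0 0 0.05 0;50 0 0 0 0",
)

```text
t: 10.18
tcp_pos: [0.4282, -0.0628, 0.0302]
tool_rot: [0.118, 0.993, -0.0, 0.0]
force: [-1.9, 0.6, 9.4]
finger_gap: 0.581
gripper_force: 4.2
```

>>> send_rows(
  commands="50 0 0 0.05 0;50 0 0 0 0",
)

```text
t: 10.35
tcp_pos: [0.4282, -0.0628, 0.0301]
tool_rot: [0.118, 0.993, -0.0, 0.001]
force: [-2.4, 0.8, 19.5]
finger_gap: 0.586
gripper_force: 9.8
```

Deck contact is at reading 0.0302. I lift the tips about 2 mm and push.

>>> send_rows(
  commands="50 0 0 -0.2 0;50 0 0 0 0;50 -0.4 0 0 0;50 -0.4 0 0 0;50 -0.2 0 0 0;50 -0.2 0 0 0;50 -0.2 0 0 0;50 -0.2 0 0 0;50 -0.1 0 0 0;50 0 0 0 0",
)

```text
t: 11.18
tcp_pos: [0.4619, -0.071, 0.0324]
tool_rot: [0.118, 0.993, -0.0, 0.0]
force: [0.5, -0.7, 0.1]
finger_gap: 0.585
gripper_force: 0.0
```

```bash
python3 st.py; python3 look.py b
```

```text
t 11.1833 tcp [ 0.4619 -0.071   0.0324] n,l from lip pt -0.2023 0.1758 yaw tool y 76.48 tool x [-0.972  0.234 -0.001] F [ 0.5 -0.7  0.1] gap 0.584986792104605
top [295. 156.] ((0.5713578462600708, -0.09558825194835663), (0.0984603762626648, 0.07391057163476944), 75.11471557617188)
top [219. 156.] ((0.5712771415710449, 0.09104889631271362), (0.09986744821071625, 0.09786801785230637), 67.57311248779297)
side [317. 206.] ((0.5398886799812317, -0.09001239389181137), (0.10235513001680374, 0.13963910937309265), 75.2892837524414)
side [430. 181.] ((0.8777911067008972, -0.05852210521697998), (1.0219477415084839, 0.019413772970438004), 89.94486236572266)
```

>>> send_rows(
  commands="50 -0.15 0 0 0;50 -0.2 0 0 0;50 -0.2 0 0 0;50 -0.2 0 0 0;50 -0.2 0 0 0;50 -0.2 0 0 0;50 -0.2 0 0 0;50 -0.2 0 0 0;50 -0.2 0 0 0;50 -0.2 0 0 0;50 -0.2 0 0 0;50 -0.2 0 0 0;50 -0.2 0 0 0;50 -0.2 0 0 0;50 -0.2 0 0 0;50 -0.2 0 0 0;50 -0.2 0 0 0;50 -0.2 0 0 0;50 -0.15 0 0 0;50 -0.1 0 0 0",
)

```text
t: 12.95
tcp_pos: [0.5358, -0.0888, 0.0325]
tool_rot: [0.118, 0.993, -0.0, 0.0]
force: [-0.4, 1.0, -0.5]
finger_gap: 0.587
gripper_force: 0.5
```

>>> send_rows(
  commands="50 -0.1 0 0 0;50 0 0 0 0;50 0 0 0 0",
)

```text
t: 13.2
tcp_pos: [0.5376, -0.0892, 0.0326]
tool_rot: [0.118, 0.993, -0.0, 0.001]
force: [-0.8, 0.4, -0.9]
finger_gap: 0.583
gripper_force: 0.0
```

```bash
python3 st.py; python3 look.py c;  cat > gap.py <<'E'
from h import *
from station import cams
n=np.array([.9726,-.2325]);l=np.array([.2325,.9726])
for nm in("top","side"):
  d=cams.snapshot(nm);c=sorted(brown(d),key=lambda c:np.hypot(*(cast(d,[c.mean(0)],.068)[0]-[.6,-.1])))[0]
  w=(cast(d,c,.068)-[.6178,-.289]);a=w@n;b=w@l;print(nm,"n range",a.min().round(4),a.max().round(4),"l",b.min().round(4),b.max().round(4))
  m=(b>b.min()+.015)&(b<b.max()-.015)
  for nn,e in(("front",m&(a>a[m].max()-.01)),("back",m&(a<a[m].min()+.01))):
    k,o=np.polyfit(b[e],a[e],1);print(nn,"angle vs lip",np.degrees(np.arctan(k)).round(2),"n mean",a[e].mean().round(4))
E
python3 gap.py
```

```text
t 13.2 tcp [ 0.5376 -0.0892  0.0326] n,l from lip pt -0.1245 0.1757 yaw tool y 76.47 tool x [-0.972  0.234 -0.001] F [-0.8  0.4 -0.9] gap 0.5833654158432002
top [221. 152.] ((0.5837332606315613, 0.08615512400865555), (0.0998024195432663, 0.07190113514661789), 68.35272979736328)
side [343. 199.] ((0.6156293153762817, -0.10587377846240997), (0.1038140133023262, 0.14181753993034363), 76.44477081298828)
side [285. 167.] ((0.5707072019577026, 0.08851687610149384), (0.1032291054725647, 0.09858065843582153), 67.72167205810547)
side [452. 196.] ((0.8784794807434082, -0.18931415677070618), (0.7603889107704163, 0.018902428448200226), 89.85845947265625)
top n range -0.1607 -0.0789 l 0.3033 0.4106
front angle vs lip 8.98 n mean -0.0839
back angle vs lip 3.8 n mean -0.1548
side n range -0.1157 0.0263 l 0.1256 0.2294
front angle vs lip 0.3 n mean 0.025
back angle vs lip 34.81 n mean -0.1095
```

View pics/topc.png

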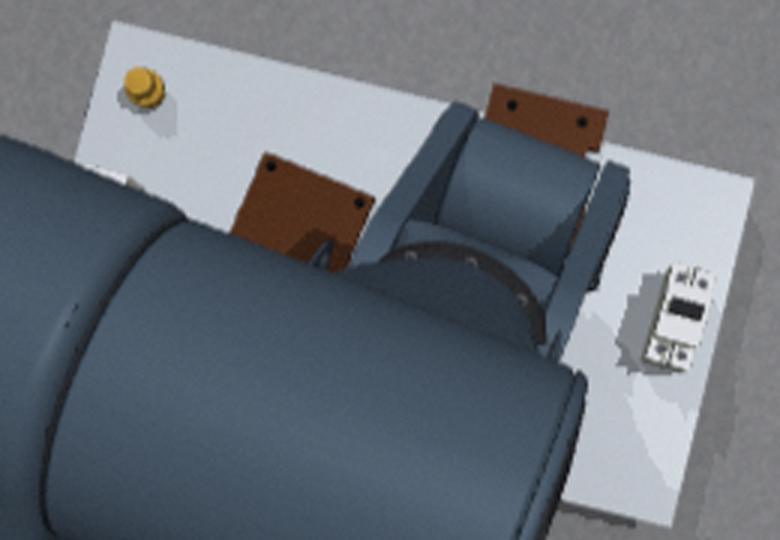

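Top view: the front end juts past the lip at crop (550,120), square to it, and the right notch at (597,150) is just short of the lip. The overhang is about 26 mm. I push 12 mm more, then back off and rise for an unobstructed look.

>>> send_rows(
  commands="50 -0.15 0 0 0;50 -0.15 0 0 0;50 -0.15 0 0 0;50 -0.1 0 0 0;50 -0.05 0 0 0;50 0 0 0 0;50 0 0 0 0;50 0.3 0 0 0;50 0.7 0 0 0;50 1 0 0 0;50 0 0 -1 0;50 0 0 -1 0;50 0 1 -1 0;50 0 1 -1 0;50 0 1 -1 0;50 0 1 0 0;50 0 1 0 0;50 0 1 0 0;50 0 1 0 0;50 0 1 0 0",
)

```text
t: 15.07
tcp_pos: [0.5469, 0.0741, 0.1326]
tool_rot: [0.118, 0.993, -0.0, 0.0]
force: [0.5, -0.1, 0.1]
finger_gap: 0.589
gripper_force: 0.0
```

>>> send_rows(
  commands="50 0.5 1 0 0;50 0.5 1 0 0;50 0.5 1 0 0;50 0.5 1 0 0;50 0.5 1 0 0;50 0.5 1 0 0;50 0 1 0 0;50 0 1 0 0;50 0 0 0 0;50 0 0 0 0",
)

```text
t: 15.9
tcp_pos: [0.5258, 0.2432, 0.1324]
tool_rot: [0.117, 0.993, -0.0, -0.0]
force: [-0.1, -0.3, 0.0]
finger_gap: 0.585
gripper_force: 0.0
```

```bash
python3 st.py; python3 gap.py; python3 - <<'E'
from h import *
from station import cams
d=cams.snapshot("top");n=np.array([.9726,-.2325]);l=np.array([.2325,.9726])
# lip edge refit: subpixel brightness crossings along n, at deck height, off the plate
K=d["intrinsics"];M=R.from_quat(d["rotation"]).as_matrix();g=cv2.GaussianBlur(d["pixels"],(3,3),0).min(2).astype(float)
P=[]
for b in np.r_[np.arange(.03,.11,.004),np.arange(.25,.45,.004)]:
  a=np.arange(-.02,.02,.0005);w=np.c_[np.array([.6178,-.289])+a[:,None]*n+b*l,np.full(len(a),.06)]
  p=(w-d["eye"])@M;u=(p@K.T)/p[:,2:];v=cv2.remap(g.astype(np.float32),u[:,:1].astype(np.float32),u[:,1:2].astype(np.float32),1)[:,0]
  if v[:5].mean()>v[-5:].mean()+25: P.append((b,a[np.argmax(v<(v[:5].mean()+v[-5:].mean())/2)]))
P=np.array(P);k,o=np.polyfit(P[:,0],P[:,1],1);print("lip",len(P),"angle",np.degrees(k).round(2),"offset at plate",(k*.176+o).round(4),"at .03",(k*.03+o).round(4))
cv2.imwrite('pics/topd.png',cv2.resize(d["pixels"][90:190,240:380,::-1],None,fx=5,fy=5,interpolation=2))
E
```

```text
t 15.9 tcp [0.5258 0.2432 0.1324] n,l from lip pt -0.2132 0.4963 yaw tool y 76.6 tool x [-0.973  0.232  0.   ] F [-0.1 -0.3  0. ] gap 0.5846708564184728
top n range -0.1026 0.0365 l 0.1297 0.2286
front angle vs lip 0.15 n mean 0.0351
back angle vs lip 0.12 n mean -0.1014
side n range -0.1038 0.0384 l 0.1257 0.2289
front angle vs lip 0.2 n mean 0.0374
back angle vs lip -0.24 n mean -0.102
lip 70 angle 0.43 offset at plate 0.0015 at .03 0.0004
```

View pics/topd.png

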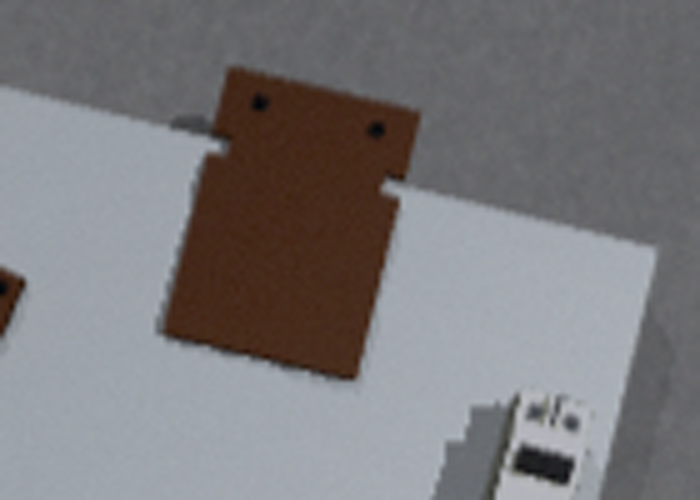

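The plate lies square, its lip crossing the front part of both notches (crop (218,145) and (395,190)), so it needs about 3 to 4 mm more. I measure the front and back edges to sub-pixel against the lip.

```bash
cat > fine.py <<'E'
from h import *
from station import cams
n=np.array([.9726,-.2325]);l=np.array([.2325,.9726])
for nm in("top","side"):
  d=cams.snapshot(nm);K=d["intrinsics"];M=R.from_quat(d["rotation"]).as_matrix();im=d["pixels"].astype(np.float32)
  def prof(b,a,z,f):
    w=np.c_[np.array([.6178,-.289])+a[:,None]*n+b*l,np.full(len(a),z)];p=(w-d["eye"])@M;u=((p@K.T)/p[:,2:]).astype(np.float32)
    return cv2.remap(f,u[:,:1],u[:,1:2],1)[:,0]
  def cross(v,a):
    h=(v[:6].mean()+v[-6:].mean())/2;s=np.sign(v[0]-h);return a[np.argmax((v-h)*s<0)]
  g=im[:,:,2].copy();a=np.arange(-.015,.015,.0002)  # blue: bright deck, dim floor, dark plate
  B=np.r_[np.arange(.05,.115,.003),np.arange(.25,.33,.003)]
  L=np.polyfit(B,[cross(prof(b,a,.06,g),a) for b in B],1)
  out=[]
  C=np.arange(.145,.215,.004)
  fr=np.polyfit(C,[cross(prof(b,a+.038,.068,g),a+.038) for b in C],1)
  bk=np.polyfit(C,[cross(prof(b,a-.102,.068,g),a-.102) for b in C],1)
  y=.179;lp=np.polyval(L,y);F=np.polyval(fr,y);Bk=np.polyval(bk,y)
  print(nm,"lip",lp.round(4),np.degrees(L[0]).round(2),"front-lip",(F-lp).round(4),np.degrees(fr[0]).round(2),"back-lip",(Bk-lp).round(4),np.degrees(bk[0]).round(2))
E
python3 fine.py
```

```text
top lip 0.0014 0.42 front-lip 0.0363 0.07 back-lip -0.1055 0.28
side lip 0.0025 0.5 front-lip 0.0363 0.38 back-lip -0.1085 0.02
```

>>> send_rows(
  commands="50 0 -1 0 -0.08;50 0 -1 0 0;50 -0.3 -1 0 0;50 -0.3 -1 0 0;50 -0.3 -1 0 0;50 -0.3 -1 0 0;50 -0.3 -1 0 0;50 -0.3 -1 0 0;50 -0.3 -1 0 0;50 -0.3 -1 0 0;50 -0.3 -1 0 0;50 -0.2 -1 0 0;50 0 -1 0 0;50 0 -1 0 0;50 0 -1 0 0;50 0 -1 0 0;50 0 0 0 0;50 0 0 0 0",
)

```text
t: 17.65
tcp_pos: [0.5092, -0.0833, 0.1326]
tool_rot: [0.117, 0.993, 0.0, -0.0]
force: [0.8, -0.1, 0.2]
finger_gap: 0.589
gripper_force: 0.0
```

>>> send_rows(
  commands="50 0 0 1 0;50 0 0 1 0;50 0 0 1 0;50 0 0 1 0;50 0 0 0.7 0;50 0 0 0.2 0;50 0 0 0.1 0;50 0 0 0 0;50 0 0 0 0",
)

```text
t: 18.4
tcp_pos: [0.5102, -0.082, 0.0332]
tool_rot: [0.115, 0.993, -0.0, 0.001]
force: [-0.8, 0.5, 0.0]
finger_gap: 0.587
gripper_force: 0.0
```

```bash
python3 st.py
```

```text
t 18.4 tcp [ 0.5102 -0.082   0.0332] n,l from lip pt -0.1527 0.1763 yaw tool y 76.82 tool x [-0.974  0.228 -0.001] F [-0.8  0.5  0. ] gap 0.5873115149789997
```

>>> send_rows(
  commands="50 -0.8 0 0.03 0;50 -0.6 0 0 0;50 -0.3 0 0 0;50 -0.1 0 0 0;50 -0.1 0 0 0;50 -0.1 0 0 0;50 -0.1 0 0 0;50 -0.1 0 0 0;50 -0.08 0 0 0;50 -0.05 0 0 0;50 0 0 0 0;50 0 0 0 0;50 0 0 0 0",
)

```text
t: 19.48
tcp_pos: [0.555, -0.0927, 0.0318]
tool_rot: [0.115, 0.993, 0.0, -0.0]
force: [-1.3, 0.4, 0.9]
finger_gap: 0.583
gripper_force: 0.4
```

```bash
python3 st.py
```

```text
t 19.4833 tcp [ 0.555  -0.0927  0.0318] n,l from lip pt -0.1068 0.1764 yaw tool y 76.8 tool x [-0.974  0.228  0.   ] F [-1.3  0.4  0.9] gap 0.583290044381145
```

>>> send_rows(
  commands="50 0.3 0 0 0;50 0.7 0 0 0;50 1 0 0 0;50 0 0 -1 0;50 0 0 -1 0;50 0 1 -1 0;50 0 1 -1 0;50 0 1 -1 0;50 0 1 0 0;50 0 1 0 0;50 0.5 1 0 0;50 0.5 1 0 0;50 0.5 1 0 0;50 0.5 1 0 0;50 0.5 1 0 0;50 0.5 1 0 0;50 0 1 0 0;50 0 1 0 0;50 0 1 0 0;50 0 1 0 0",
)

```text
t: 21.15
tcp_pos: [0.5261, 0.2232, 0.132]
tool_rot: [0.115, 0.993, 0.0, 0.0]
force: [-0.3, 0.1, 0.2]
finger_gap: 0.588
gripper_force: 0.0
```

>>> send_rows(
  commands="50 0 0 0 0;50 0 0 0 0",
)

```text
t: 21.32
tcp_pos: [0.526, 0.2228, 0.1318]
tool_rot: [0.114, 0.993, -0.0, 0.0]
force: [0.1, -1.6, -0.1]
finger_gap: 0.587
gripper_force: 0.0
```

```bash
sed -i 's/-\.102/-.099/g;s/+\.038/+.041/g' fine.py; python3 fine.py;python3 gap.py; python3 - <<'E'
from h import *
from station import cams
d=cams.snapshot("top")
cv2.imwrite('pics/tope.png',cv2.resize(d["pixels"][80:220,120:380,::-1],None,fx=3,fy=3,interpolation=2))
E
```

```text
top lip 0.0014 0.44 front-lip 0.0419 -0.38 back-lip -0.1 0.15
side lip 0.0025 0.52 front-lip 0.0421 -0.14 back-lip -0.1031 -0.45
top n range -0.0971 0.0426 l 0.1303 0.229
front angle vs lip 0.63 n mean 0.0408
back angle vs lip -0.23 n mean -0.0957
side n range -0.0982 0.044 l 0.1259 0.2298
front angle vs lip 0.01 n mean 0.0427
back angle vs lip -0.77 n mean -0.0967
```

View pics/tope.png

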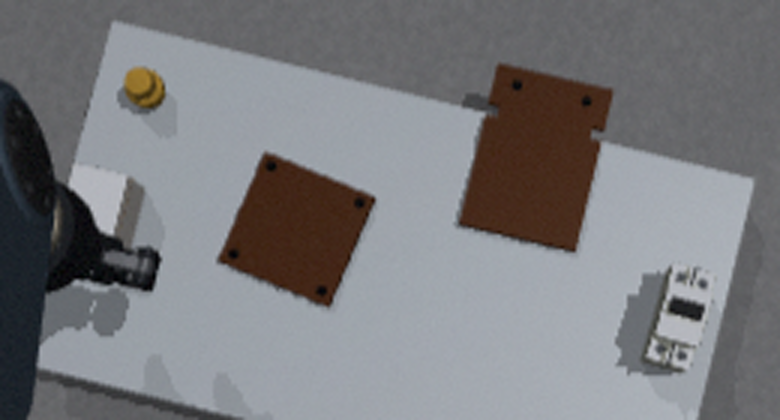

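The plate overhangs by about 40 mm, square to within roughly half a degree. The lip runs through both notches (crop (492,112) and (597,134)). The cover, breaker, carton and gland have not moved, and the gripper is clear, so I hand in.

```bash
python3 -c "from station import sign_off;print(sign_off())"
```

```text
the job is handed in; nothing more can be done
None
```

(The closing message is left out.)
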